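# Seat the sample canister in the V-nest

### The arm

A 7-joint arm with a two-finger parallel gripper is mounted at the origin on the work surface. World frame = base frame: x ahead of the robot, y to its left, z up, the work surface at z = 0. Lengths are in m, angles in rad, forces in N, time in s.
With the tool pointing down it reaches from about 0.425 to 1.025 m from the base axis. Payload 3.6 kg.
Tool frame: the origin (TCP) lies on the front face of the gripper's body, between the roots of the fingers; the fingertips stand 73 mm ahead of it and the grasp point (between the pads) lies 54 mm ahead of it; y points along the fingers, z is the direction in which the jaws open and shut, and the axes are right-handed (so a half turn about y gives the same grasp; the last joint's range is limited). The gripper opens to 85 mm and grips with 20 to 120 N. Pads are 22 mm wide; open, the fingers measure 114 mm over their backs; the gripper's body (76 mm by 85 mm) begins 54 mm behind the grasp point. The pads swing forward as they close: fully open they stand 13 mm farther back than shut.
Start: joints at [-1.431, 0.591, 0.048, 1.609, -0.033, 0.943, -0.034], TCP at [0.168, 0.705, 0.304] pointing down, gripper open.
Joint ranges: [-2.69, 2.69], [-0.47, 2.24], [-1.27, 1.36], [0.19, 2.51], [-1.53, 4.68], [0.08, 2.07], [-3.09, 3.09]. Speed limits (rad/s): [2.57, 2.57, 3.14, 3.14, 3.14, 3.14, 3.14].

### API

Orientations are given as a unit quaternion [x, y, z, w].
In Python, from station import r, imaging gives the robot as it stands.
- The arm moves only by the shell command python3 -m creep 'ROWS' [FORCE]. ROWS is JSON, a list of rows, each a list of 5 numbers: the opening, from 0 (shut) to 1 (fully open), then the shift along the tool's x, y, z normalised to -1 to 1, where 1 is 50 cm, then the turn about the tool's y normalised to -1 to 1, where 1 is pi rad. A call has 1 to 12 rows; each row is the pose to reach, as a shift and turn from the pose commanded when the call began, along the tool's axes at that moment, turning the shorter way round; what a row does not reach only later rows make up. A row lasts 1/12 s, in which the tool goes at most 41.7 mm and 7.16 degrees, less where a joint would pass 70% of its speed; a pose out of reach is approached as far as the arm can. A call with a number of a shift or a turn outside -1 to 1 is refused whole. A call with a gripper value outside its range is refused whole. The fingers move at their own pace and stop on an object; FORCE is the grip in N (left out, the last holds). Time passes only in rows, so rows that repeat a pose let the fingers close. It gives the time, the measured TCP pose, the force and the opening at its end, in the units of the state.
- r.get_obs(): the state, without advancing time (a new reading comes with each control period).
- imaging.grab_frame(name): name is "side" or "top" or "wrist"; returns the picture (480x640x3 uint8, blue, green, red); there is no depth.
- imaging.calibration(name): a dict with "fx", "fy", "cx", "cy" (pixels), "rvec" (rotation vector, rad) and "tvec" (3), from world to camera coordinates, as OpenCV has them. Camera axes: x right, y down, z forward; pixel columns grow to the right and rows downward; lengths in m; the calibration is good to about 2 mm. A picture is of the moment at which its call begins: read the wrist's pose just before it. calibration takes no time and is no camera call; for the wrist camera it gives the pose at the moment of the call.
- r.finish_job(): hands the job in, once; it reports no verdict.
The state is a dict: "time_s": time; "joint_positions": joint angles; "dq": joint speeds; "joint_torque": joint torques, N m; "ee_pos": TCP position; "eef_rot": TCP orientation; "ft_force": force on the tool from outside, world axes, zero at the start; "wrist_torque": the same for the moment, N m; "grip_width": finger opening in m.
Only numpy, scipy, OpenCV 4.12 (cv2) and the standard library are available. Lean on these libraries where they do the work, as an engineer would, in place of code of your own. Each camera call takes 0.05 s, during which the arm holds its last target.

### The job

Fetch the stainless sample canister, stand it upright on the deck in the open mouth of the V-nest and push it gently in until it sits centred against both V faces, rocking it a little from side to side in case it sticks on one; then let go and leave it seated there. The V-block has been set to its depth and only friction holds it on its slide: feel for it and do not shove it back. Keep the canister upright and leave everything else where it is.

Things in the scene. Friction and masses are not known exactly. Their poses are not given: they have to be found in the camera images.
- canister_mid (a point): Closed plain stainless-steel cylinder with straight sides, 62 mm diameter and 45 mm tall, with a thin groove 31 mm up that marks its lid; it stands upright on the deck. The point is its centre, half-way up (22.5 mm above its underside); its z axis is the cylinder's axis. Mass 0.25 to 0.5 kg; sliding it over the deck takes about 1 to 4 N.
- nest: Fixed V-nest with an aluminium V-block open to its own -x; x points into the V along its centreline, z up. Origin: on the deck on that line, where the seated canister's axis stands if the V-block is at its foremost setting. The V-block is set 0 to 30 mm further along +x: this differs each time, is not measured and must be felt (or seen). Friction holds it against about 13 N; pushed harder it slides back.
- nest_mouth (a point): Fixed point amid the V's mouth, level with the V's top, 42 mm above the deck (foremost setting). Mouth 76 mm wide between the edges of two upright plain metal faces, each 52 mm long, 2 to 42 mm above the deck, at 90 degrees. A canister pushed in off-centre sticks on the first face it meets; 4 to 9 N of push beyond its drag and rocking 3 to 4 mm to each side bring it onto both, centred.
- nest_base (a point): Centre of the top of the nest's dark steel base plate (100 x 70 x 20 mm, fixed to the deck) behind the V; it carries the V-block's slide. A black knob on the block, 45 mm high, stands near this point. The V-block spans some 45 to 140 mm ahead of the nest's origin behind its faces, plus its setting.
- bottle: Bystander: amber bottle with white cap, 64 mm diameter, 120 mm tall, on the other side from the canister; origin under its centre. Leave it alone.
- plate_l: Bystander: white flat well plate with round wells, 86 x 128 x 16 mm, beyond the canister or bottle on the left; origin under its centre. Leave it alone.
- plate_r: Bystander: the same plate on the right; origin under its centre. Leave it alone.
- screwcap: Bystander: loose round screw cap, 38 mm diameter, 13 mm high, on the deck near the robot; origin under its centre. Leave it alone.
- jar_small: Bystander: small white jar with black lid, 36 mm diameter, 57 mm tall, at the left side; origin under its centre. Leave it alone.
Not all that is in view belongs to the job. Leave any pink or yellow look-alike of the nest alone.

How it is judged:
On the way, in this order (a step that is already met when the one before it is completed fails the run):
1. the canister stands upright on the deck in front of or in the mouth of the V-nest (horizontal distance between canister_mid and nest below 0.08 m and height (world z) of canister_mid below 0.0265 m and angle between canister_mid's own z axis and vertical below 0.1 rad), for 0.1 s.
2. the canister is pressed home against the V-block (more than 2 N) with its axis within 2 mm of the seat, the place where it touches both faces (contact force between canister and nest above 2 N and horizontal distance between canister_mid and vee_seat below 0.002 m and height (world z) of canister_mid below 0.0265 m), for 0.2 s.
At the end, for the whole second after the job is handed in: The canister stands upright on the deck, at rest and released, seated in the V: its axis is within 2 mm of the place where it touches both faces (horizontal distance between canister_mid and vee_seat below 0.002 m and height (world z) of canister_mid below 0.0255 m and angle between canister_mid's own z axis and vertical below 0.05 rad and linear speed of canister below 0.01 m/s).
It fails at once if the V-block is shoved more than 3 mm from its setting (distance of vee_seat from where it was at the start of the episode above 0.003 m).
It fails at once if the canister is tipped more than about 25 degrees (angle between canister_mid's own z axis and vertical above 0.45 rad).
It fails at once if a bystander is moved by more than 15 mm (distance of any of bottle, plate_l, plate_r, screwcap, jar_small from where it was at the start of the episode above 0.015 m).
It also fails if it takes over 72 s, if anything falls off the work surface, if the arm or the gripper's body presses on something with over 40 N, if the wrist force passes 120 N, or if a joint passes its speed limit or range.

## Working session

There is one attempt and no reset: what is moved stays moved. The work goes in short steps, Python scripts to look and compute and a shell command to move; the robot and the scene stay as the last step left them, time stands still between calls to the robot, and variables do not carry over. Pictures are saved under pics/ and viewed, and the job is handed in when it is done.

```bash
ls; mkdir -p pics; python3 - <<'E'
from station import r, imaging
import cv2
print(r.get_obs())
for n in ["side","top","wrist"]:
    print(n,imaging.calibration(n)); cv2.imwrite(f"pics/{n}0.png",imaging.grab_frame(n))
E
```

```text
pics
{'time_s': 0.0, 'joint_positions': array([-1.43049913,  0.59211318,  0.04829255,  1.60984425, -0.03330594,
        0.94271358, -0.03365978]), 'dq': array([ 1.19288918e-03, -9.19197621e-04, -1.31669814e-03, -8.71521325e-04,
       -3.17562486e-04,  6.73227137e-05, -2.64961839e-04]), 'joint_torque': array([-6.19328403e-04, -5.48699677e+01,  1.54619258e+00, -1.98125750e+01,
        9.31926450e-03,  8.92926240e-03, -2.15039314e-06]), 'ee_pos': array([0.16778592, 0.7046213 , 0.30273665]), 'eef_rot': array([ 0.70308766, -0.08248041,  0.08237661, -0.7014833 ]), 'ft_force': array([ 0.48625872, -0.39067883, -0.4010099 ]), 'wrist_torque': array([-0.02000465, -0.02572043,  0.02299981]), 'grip_width': 0.08548440137697037}
side {'fx': 591.0925362693508, 'fy': 591.0925362693508, 'cx': 322.59274861821865, 'cy': 237.67938453264964, 'rvec': array([ 2.13811582, -0.450442  ,  0.2644413 ]), 'tvec': array([-0.40008225,  0.15447437,  1.28805196])}
top {'fx': 474.9924274982575, 'fy': 474.9924274982575, 'cx': 325.28981258619626, 'cy': 235.4702144328724, 'rvec': array([ 2.10711254, -2.12837718,  0.19158669]), 'tvec': array([0.01669738, 0.45582229, 1.07673072])}
wrist {'fx': 331.2953696417429, 'fy': 331.2953696417429, 'cx': 323.9271466555706, 'cy': 230.56322552587991, 'rvec': array([-2.28315178, -1.80336769, -0.25349011]), 'tvec': array([-0.72406189, -0.03605529,  0.37792749])}
```

View pics/top0.png

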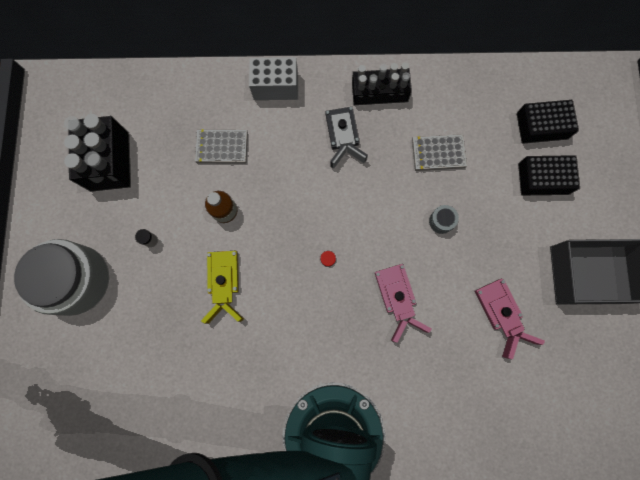

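View pics/side0.png

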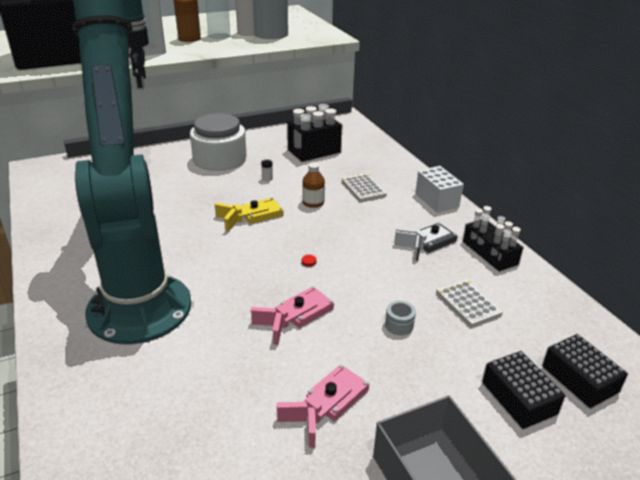

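View pics/wrist0.png

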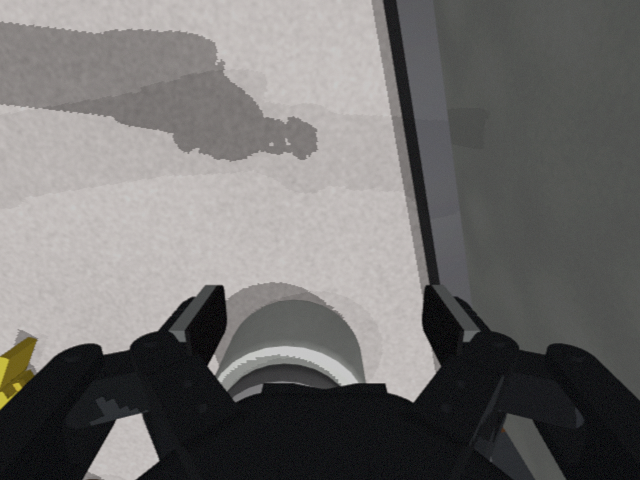

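The top view shows the canister near (444,219) and the grey aluminium nest near (345,140), opening downward. The pink and yellow ones are decoys.

```bash
cat > h.py <<'E'
import numpy as np, cv2
from station import r, imaging
def cal(n):
    c=imaging.calibration(n); R,_=cv2.Rodrigues(np.array(c['rvec'])); K=np.array([[c['fx'],0,c['cx']],[0,c['fy'],c['cy']],[0,0,1]]); return K,R,np.array(c['tvec'])
def ray(n,p,z,c=None):
    K,R,t=c or cal(n); o=-R.T@t; d=R.T@np.linalg.inv(K)@np.array([p[0],p[1],1]); s=(z-o[2])/d[2]; return o+s*d
def proj(n,X,c=None):
    K,R,t=c or cal(n); q=K@(R@np.array(X)+t); return q[:2]/q[2]
E
python3 - <<'E'
from h import *
im=cv2.imread('pics/top0.png')
a=cv2.resize(im[95:180,310:400],None,fx=6,fy=6,interpolation=cv2.INTER_CUBIC)
b=cv2.resize(im[195:245,415:475],None,fx=6,fy=6,interpolation=cv2.INTER_CUBIC)
s=cv2.imread('pics/side0.png')
cc=cv2.resize(s[215:260,385:465],None,fx=6,fy=6,interpolation=cv2.INTER_CUBIC)
cv2.imwrite('pics/n.png',a);cv2.imwrite('pics/c.png',b);cv2.imwrite('pics/sn.png',cc)
print(ray('top',(444,214),.045), ray('top',(345,155),.042), ray('top',(328,259),.013), ray('top',(220,212),0.06))
E
```

```text
[ 0.50435887 -0.26962224  0.045     ] [ 0.65559138 -0.03776687  0.042     ] [0.40422307 0.00639054 0.013     ] [0.51167741 0.25893539 0.06      ]
```

View pics/n.png

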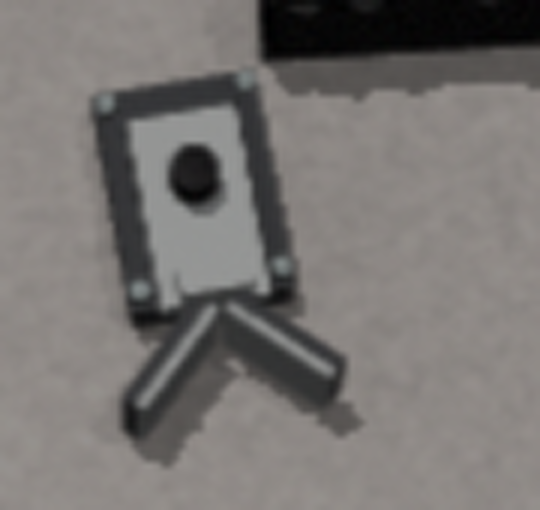

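View pics/c.png

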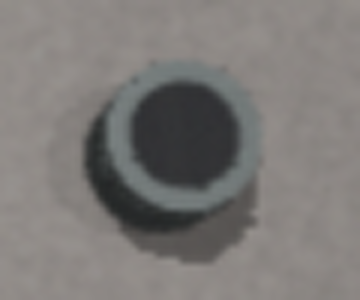

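View pics/sn.png

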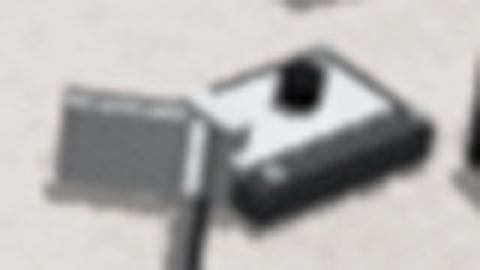

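```bash
python3 - <<'E'
from h import *
K,R,t=cal('top'); print('cam',-R.T@t)
f=lambda u,v:((u+.5)/6-.5+310,(v+.5)/6-.5+95)
B=[ray('top',f(*p),.02) for p in [(105,103),(246,79),(282,265),(140,290)]]
for b in B: print(b)
c=sum(B)/4; d=(B[0]+B[1]-B[2]-B[3])/2; s=(B[1]+B[2]-B[0]-B[3])/2
print('c',c,'len',np.linalg.norm(d),np.linalg.norm(s),'ang',np.degrees(np.arctan2(d[1],d[0])),np.degrees(np.arctan2(s[1],s[0])))
for p in [(215,305),(142,402),(230,308),(332,376)]: print('line',ray('top',f(*p),.042))
im=imaging.grab_frame('top'); hsv=cv2.cvtColor(im,cv2.COLOR_BGR2HSV)
sub=im[195:245,415:475].astype(int)
print(sub[22,30-10],sub[15,20],sub[12,30],sub[45,5])
g=im[195:245,415:475]
m=((g[:,:,0].astype(int)-g[:,:,2])>5).astype(np.uint8)&(g[:,:,1]>95).astype(np.uint8)
cn,_=cv2.findContours(m,cv2.RETR_EXTERNAL,cv2.CHAIN_APPROX_NONE); k=max(cn,key=cv2.contourArea)
e=cv2.fitEllipse(cv2.convexHull(k)); print(e); p=(e[0][0]+415,e[0][1]+195); print('can',p,ray('top',p,.045))
E
```

```text
cam [0.24480779 0.00291998 1.14344324]
[0.77975422 0.00486906 0.02      ]
[ 0.78980602 -0.05487577  0.02      ]
[ 0.70625182 -0.06830133  0.02      ]
[ 0.69599263 -0.00890401  0.02      ]
c [ 0.74295117 -0.03180301  0.02      ] len 0.08475602542865081 0.060430515789773515 ang 9.233161405421459 -80.32539511321052
line [ 0.68027841 -0.03920432  0.042     ]
line [ 0.63910043 -0.00890181  0.042     ]
line [ 0.67890484 -0.04530096  0.042     ]
line [ 0.64919993 -0.08616703  0.042     ]
[121 121 115] [123 123 117] [119 119 112] [137 140 146]
((29.87484359741211, 22.350486755371094), (23.551647186279297, 24.507850646972656), 118.16162109375)
can (444.8748435974121, 217.3504867553711) [ 0.49619729 -0.27123039  0.045     ]
```

```bash
cat >> h.py <<'E'
from scipy.spatial.transform import Rotation as Ro
def rows(target_xyz,yaw_z=None):
    """shift/turn (normalised) from current measured pose; yaw_z: desired heading (deg) of tool z mod 180"""
    o=r.get_obs(); A=Ro.from_quat(o['eef_rot']).as_matrix(); p=np.array(o['ee_pos'])
    s=A.T@(np.array(target_xyz)-p)/.5
    out=[round(x,4) for x in s]
    if yaw_z is not None:
        h=np.degrees(np.arctan2(A[1,2],A[0,2])); d=(yaw_z-h+90)%180-90
        # turn about tool y by th: tool y is down => heading changes by -th
        out.append(round(-d/180*np.sign(-A[2,1]),4)); print('heading',h,'turn deg',d)
    print('pos',p.round(4),'rows',out); return out
E
python3 - <<'E'
from h import *
print(Ro.from_quat(r.get_obs()['eef_rot']).as_matrix().round(3))
u=np.array([np.cos(np.radians(9.4)),np.sin(np.radians(9.4))])
print(np.array([.496,-.271])-.008*u)
rows([.6,.3,.3],99.4); rows([.488,-.272,.25],99.4)
E
```

```text
[[ 0.973 -0.     0.232]
 [-0.232 -0.001  0.973]
 [ 0.    -1.    -0.001]]
[ 0.48810742 -0.27230661]
heading 76.61023751362089 turn deg 22.789762486379118
pos [0.1678 0.7049 0.3032] rows [np.float64(1.0283), np.float64(0.0072), np.float64(-0.5876), np.float64(-0.1266)]
heading 76.61023751362089 turn deg 22.789762486379118
pos [0.1678 0.7049 0.3032] rows [np.float64(1.0754), np.float64(0.1089), np.float64(-1.7522), np.float64(-0.1266)]
```

```bash
python3 -m creep '[[1,0.8,0,-0.6,-0.1266],[1,0.8,0,-0.6,-0.1266],[1,0.8,0,-0.6,-0.1266],[1,0.8,0,-0.6,-0.1266],[1,0.8,0,-0.6,-0.1266],[1,0.8,0,-0.6,-0.1266],[1,0.8,0,-0.6,-0.1266],[1,0.8,0,-0.6,-0.1266],[1,0.8,0,-0.6,-0.1266],[1,0.8,0,-0.6,-0.1266],[1,0.8,0,-0.6,-0.1266],[1,0.8,0,-0.6,-0.1266]]' 25; python3 - <<'E'
from h import *
rows([.488,-.272,.2],99.4)
E
```

```text
time_s: 1.2
ee_pos: [0.4885, 0.319, 0.304]
eef_rot: [-0.705, -0.058, 0.058, 0.705]
ft_force: [0.7, 1.1, 0.7]
grip_width: 0.0853
heading 99.3969167487707 turn deg 0.0030832512292988667
pos [0.4885 0.319  0.304 ] rows [np.float64(-0.194), np.float64(0.2079), np.float64(-1.1659), np.float64(-0.0)]
```

```bash
python3 -m creep '[[1,-0.1,0,-1,0],[1,-0.1,0,-1,0],[1,-0.1,0,-1,0],[1,-0.1,0,-1,0],[1,-0.1,0,-1,0],[1,-0.1,0,-1,0],[1,-0.1,0,-1,0],[1,-0.1,0,-1,0],[1,-0.1,0,-1,0],[1,-0.1,0,-1,0],[1,-0.1,0,-1,0],[1,-0.1,0,-1,0]]'; python3 - <<'E'
from h import *
rows([.488,-.272,.2],99.4)
np.savez('w1.npz',*cal('wrist'))
cv2.imwrite('pics/w1.png',imaging.grab_frame('wrist'))
E
```

```text
time_s: 2.2
ee_pos: [0.5194, -0.1802, 0.3041]
eef_rot: [-0.705, -0.058, 0.058, 0.705]
ft_force: [1.0, 0.8, -0.3]
grip_width: 0.0855
heading 99.39363058446318 turn deg 0.006369415536823908
pos [ 0.5194 -0.1802  0.3041] rows [np.float64(-0.0919), np.float64(0.2081), np.float64(-0.1709), np.float64(-0.0)]
```

View pics/w1.png

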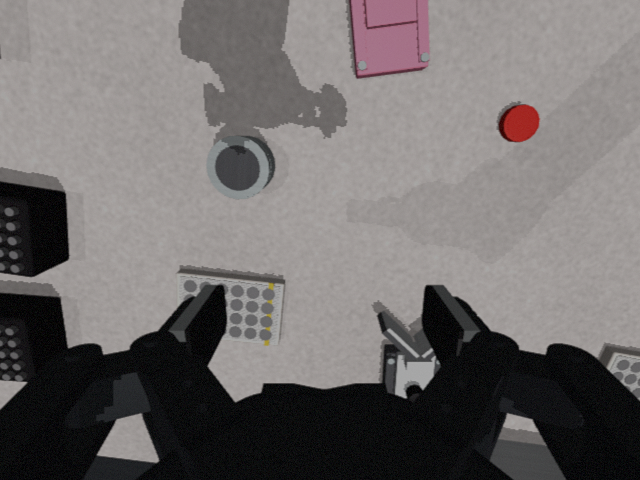

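The wrist picture shows the canister at (240,166) and the nest partly hidden behind a finger. I'll cross-check the canister, then go to the pre-grasp point.

```bash
python3 - <<'E'
from h import *
z=np.load('w1.npz'); c=(z['arr_0'],z['arr_1'],z['arr_2'])
g=cv2.imread('pics/w1.png'); print(proj('wrist',[.496,-.271,.045],c), -c[1].T@c[2])
sub=cv2.resize(g[120:210,195:290],None,fx=6,fy=6,interpolation=cv2.INTER_CUBIC); cv2.imwrite('pics/wc.png',sub)
gray=cv2.medianBlur(cv2.cvtColor(g,cv2.COLOR_BGR2GRAY),3)
# dark lid disc inside light rim: concentric with top
m=(gray[120:210,195:290]<85).astype(np.uint8)
cn,_=cv2.findContours(m,cv2.RETR_EXTERNAL,cv2.CHAIN_APPROX_NONE)
for k in cn:
    if cv2.contourArea(k)>300:
        e=cv2.fitEllipse(k);p=(e[0][0]+195,e[0][1]+120);print(p,e[1],ray('wrist',p,.045,c))
E
```

```text
[236.20190838 169.03745671] [ 0.45026742 -0.19169338  0.37328994]
(237.05698013305664, 167.3097267150879) (41.62717819213867, 45.1666145324707) [ 0.49419786 -0.27032645  0.045     ]
```

View pics/wc.png

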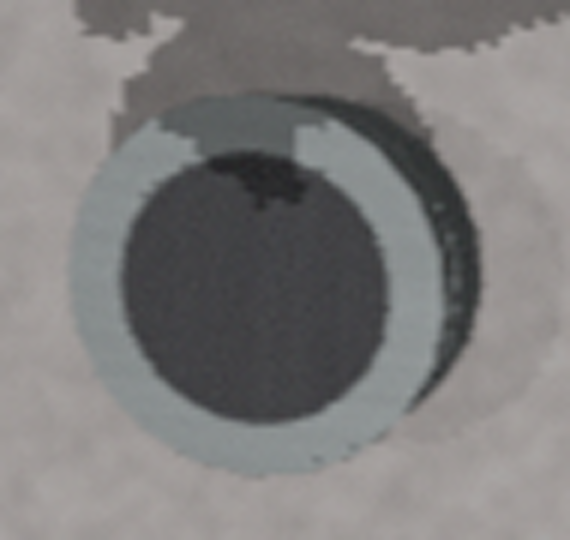

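```bash
python3 - <<'E'
from h import *
rows([.487,-.272,.078],99.4)
E
```

```text
heading 98.67443582692422 turn deg 0.7255641730757816
pos [ 0.5191 -0.1913  0.3046] rows [np.float64(-0.0884), np.float64(0.4543), np.float64(-0.1459), np.float64(-0.004)]
```

```bash
python3 -m creep '[[1,-0.09,0.1,-0.16,0],[1,-0.09,0.2,-0.16,0],[1,-0.09,0.25,-0.16,0],[1,-0.09,0.25,-0.16,0],[1,-0.09,0.25,-0.16,0],[1,-0.09,0.25,-0.16,0]]'; python3 - <<'E'
from h import *
rows([.487,-.272,.078],99.4)
E
```

```text
time_s: 2.75
ee_pos: [0.4871, -0.2644, 0.1776]
eef_rot: [-0.704, -0.056, 0.059, 0.706]
ft_force: [0.2, 0.2, -0.2]
grip_width: 0.0851
heading 99.2849437115379 turn deg 0.11505628846209959
pos [ 0.4871 -0.2644  0.1776] rows [np.float64(-0.002), np.float64(0.1991), np.float64(-0.0154), np.float64(-0.0006)]
```

```bash
python3 -m creep '[[1,-0.002,0.05,-0.012,0],[1,-0.002,0.1,-0.012,0],[1,-0.002,0.15,-0.012,0],[1,-0.002,0.19,-0.012,0],[1,-0.002,0.2,-0.012,0],[1,-0.002,0.2,-0.012,0],[1,-0.002,0.2,-0.012,0]]'; python3 - <<'E'
from h import *
rows([.487,-.272,.078],99.4)
cv2.imwrite('pics/w2.png',imaging.grab_frame('wrist'))
cv2.imwrite('pics/t2.png',imaging.grab_frame('top'))
E
```

```text
time_s: 3.33
ee_pos: [0.49, -0.2701, 0.0807]
eef_rot: [0.705, 0.059, -0.057, -0.704]
ft_force: [0.4, 0.6, 1.2]
grip_width: 0.0853
heading 99.47714761842587 turn deg -0.07714761842586881
pos [ 0.49   -0.2701  0.0807] rows [np.float64(-0.0066), np.float64(0.0053), np.float64(-0.0028), np.float64(0.0004)]
```

View pics/w2.png

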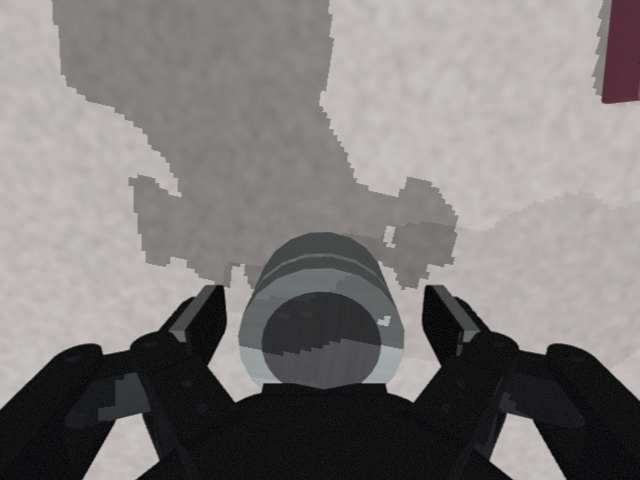

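```bash
python3 -m creep '[[1,-0.006,0.005,-0.002,0],[1,-0.006,0.005,-0.002,0],[1,-0.006,0.005,-0.002,0]]'; python3 - <<'E'
from h import *
rows([.487,-.272,.078],99.4)
c=cal('wrist'); g=imaging.grab_frame('wrist'); cv2.imwrite('pics/w3.png',g)
gray=cv2.medianBlur(cv2.cvtColor(g,cv2.COLOR_BGR2GRAY),3)
ctr=None
# rim outer: scan horizontal extents / top edge of the dark disc
print(proj('wrist',[.495,-.2705,.045],c))
A=Ro.from_quat(r.get_obs()['eef_rot']).as_matrix();print(A.round(3))
for ang in (0,90,180,270):
    a=np.radians(ang);print(ang,proj('wrist',[.495+.031*np.cos(a),-.2705+.031*np.sin(a),.045],c).round(1))
E
```

```text
time_s: 3.68
ee_pos: [0.4854, -0.2723, 0.077]
eef_rot: [0.705, 0.058, -0.058, -0.705]
ft_force: [-0.3, 0.3, 0.6]
grip_width: 0.0855
heading 99.36026482555903 turn deg 0.039735174440977516
pos [ 0.4854 -0.2723  0.077 ] rows [np.float64(0.0033), np.float64(-0.002), np.float64(0.0002), np.float64(-0.0002)]
[324.72225274 365.33477799]
[[ 0.987  0.    -0.163]
 [ 0.163 -0.     0.987]
 [ 0.    -1.    -0.   ]]
0 [311.6 432.5]
90 [408.6 377. ]
180 [339.8 287.9]
270 [238.9 353.4]
```

View pics/w3.png

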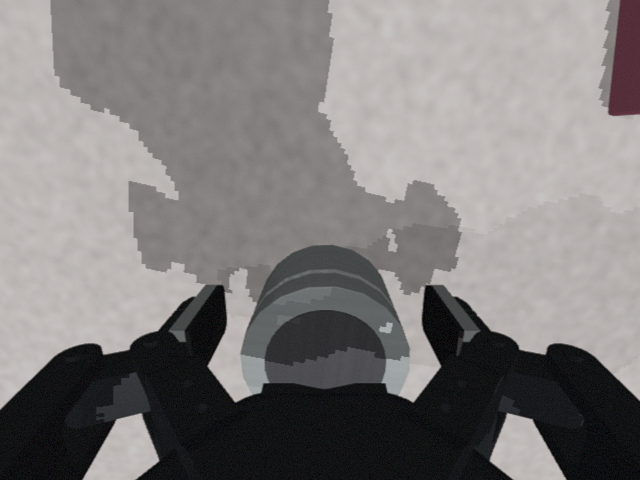

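```bash
python3 -m creep '[[1,0.003,-0.002,0,0],[1,0.003,-0.002,0,0],[0.6,0.003,-0.002,0,0],[0.6,0.003,-0.002,0,0],[0.6,0.003,-0.002,0,0],[0.6,0.003,-0.002,0,0],[0.6,0.003,-0.002,0,0],[0.6,0.003,-0.002,0,0]]' 25;  python3 -m creep '[[0.4,0,0,0,0],[0.4,0,0,0,0],[0.4,0,0,0,0],[0.4,0,0,0,0],[0.4,0,0,0,0],[0.4,0,0,0,0]]' 30; python3 - <<'E'
from h import *
rows([.487,-.272,.078],99.4)
c=cal('wrist'); g=imaging.grab_frame('wrist'); cv2.imwrite('pics/w4.png',g)
E
```

```text
time_s: 4.4
ee_pos: [0.4871, -0.2718, 0.0775]
eef_rot: [0.705, 0.058, -0.058, -0.705]
ft_force: [0.5, -0.2, 2.3]
grip_width: 0.0617
time_s: 4.9
ee_pos: [0.4871, -0.2718, 0.0775]
eef_rot: [0.705, 0.058, -0.058, -0.705]
ft_force: [-0.0, 0.3, 4.9]
grip_width: 0.0614
heading 99.39499786871777 turn deg 0.005002131282239475
pos [ 0.4871 -0.2718  0.0775] rows [np.float64(-0.0003), np.float64(-0.001), np.float64(-0.0004), np.float64(-0.0)]
```

View pics/w4.png

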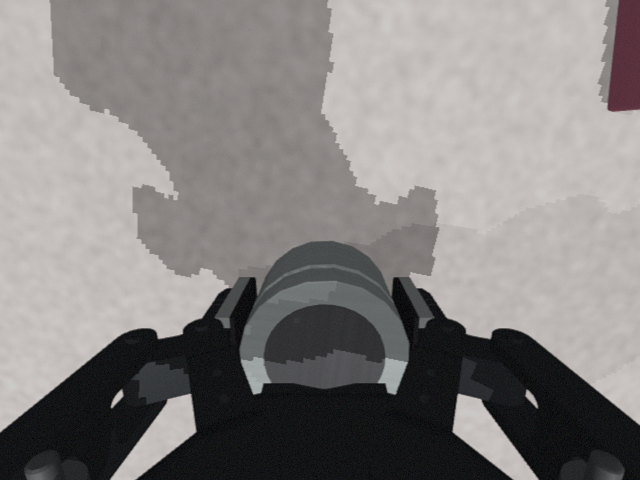

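Canister gripped at 61.4 mm. Next, lift and go beyond the nest to view it from the wrist.

```bash
python3 - <<'E'
from h import *
rows([.77,-.03,.26],99.4)
E
python3 -m creep '[[0.4,0,-0.05,0,0],[0.4,0,-0.1,0,0],[0.4,0,-0.18,0,0],[0.4,0,-0.26,0,0],[0.4,0,-0.34,0,0],[0.4,0,-0.36,0,0],[0.4,0,-0.36,0,0]]'; python3 - <<'E'
from h import *
rows([.77,-.03,.26],99.4)
E
```

```text
heading 99.39926357408248 turn deg 0.0007364259175233201
pos [ 0.4871 -0.2718  0.0775] rows [np.float64(0.6372), np.float64(-0.3649), np.float64(0.3846), np.float64(-0.0)]
time_s: 5.53
ee_pos: [0.4881, -0.2725, 0.2599]
eef_rot: [0.706, 0.06, -0.056, -0.704]
ft_force: [0.8, 0.5, -4.0]
grip_width: 0.0616
heading 99.38364321137227 turn deg 0.016356788627732044
pos [ 0.4881 -0.2725  0.2599] rows [np.float64(0.6352), np.float64(0.0015), np.float64(0.3865), np.float64(-0.0001)]
```

```bash
python3 -m creep '[[0.4,0.06,0,0.04,0],[0.4,0.13,0,0.08,0],[0.4,0.19,0,0.12,0],[0.4,0.26,0,0.16,0],[0.4,0.32,0,0.2,0],[0.4,0.38,0,0.24,0],[0.4,0.45,0,0.28,0],[0.4,0.51,0,0.32,0],[0.4,0.57,0,0.35,0],[0.4,0.61,0,0.37,0],[0.4,0.63,0,0.385,0],[0.4,0.635,0,0.385,0]]';python3 -m creep '[[0.4,0,0,0,0],[0.4,0,0,0,0],[0.4,0,0,0,0],[0.4,0,0,0,0]]'; python3 - <<'E'
from h import *
np.savez('w5.npz',*cal('wrist')); g=imaging.grab_frame('wrist'); cv2.imwrite('pics/w5.png',g)
E
```

```text
time_s: 6.53
ee_pos: [0.7686, -0.0257, 0.2527]
eef_rot: [-0.704, -0.058, 0.061, 0.706]
ft_force: [-0.2, 1.8, -5.3]
grip_width: 0.0611
time_s: 6.87
ee_pos: [0.7676, -0.0325, 0.2574]
eef_rot: [0.705, 0.056, -0.057, -0.704]
ft_force: [0.9, -0.0, -3.7]
grip_width: 0.0613
```

View pics/w5.png

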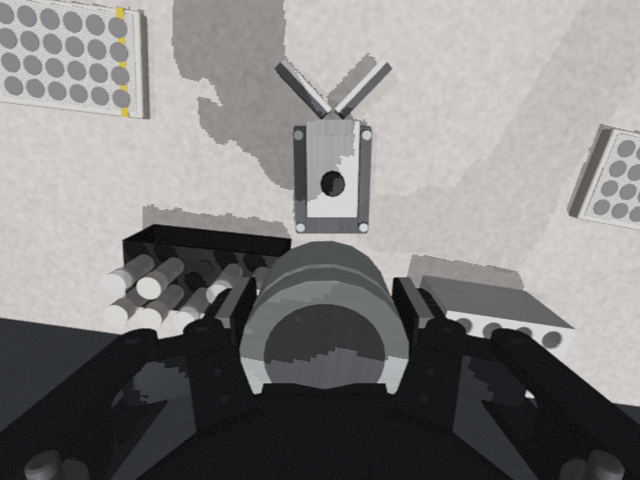

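Clear nest view: V tips near (280,67) and (388,67), apex near (332,115). I'll zoom in.

```bash
python3 - <<'E'
from h import *
g=cv2.imread('pics/w5.png')
cv2.imwrite('pics/w5z.png',cv2.resize(g[45:130,265:400],None,fx=5.9,fy=5.9,interpolation=cv2.INTER_CUBIC))
E
```

```text
(no output)
```

View pics/w5z.png

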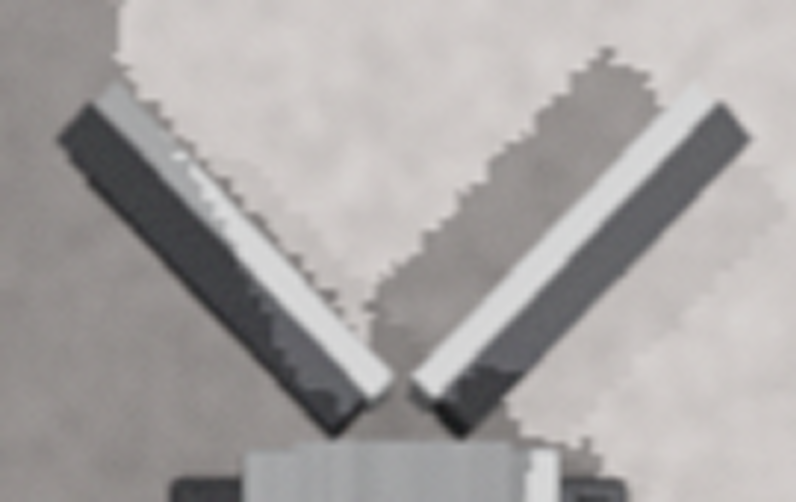

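```bash
python3 - <<'E'
from h import *
z=np.load('w5.npz'); c=(z['arr_0'],z['arr_1'],z['arr_2'])
f=lambda x,y:(265+(x+.5)/5.9-.5,45+(y+.5)/5.9-.5)
L0,L1,R0,R1=[ray('wrist',f(*p),.042,c)[:2] for p in [(120,83),(394,378),(690,83),(412,378)]]
print(L0,L1,R0,R1,'len',np.linalg.norm(L0-L1),np.linalg.norm(R0-R1),'mouth',np.linalg.norm(L0-R0))
dl=(L1-L0)/np.linalg.norm(L1-L0); dr=(R1-R0)/np.linalg.norm(R1-R0)
print('angle',np.degrees(np.arccos(dl@dr)),'bis',np.degrees(np.arctan2(*(dl+dr)[::-1])))
s=np.linalg.solve(np.c_[dl,-dr],R0-L0); ap=L0+s[0]*dl
b=(dl+dr)/np.linalg.norm(dl+dr)
print('apex',ap,'seat from apex',ap-.04384*b,'mouth mid',(L0+R0)/2,'seat from mouth',(L0+R0)/2-.0058*b)
B=[ray('wrist',p,.02,c)[:2] for p in [(298,134),(367,134),(300,228),(363,228)]]
print('bolts',*B,'centre',sum(B)/4, 'dir',np.degrees(np.arctan2(*((B[2]+B[3]-B[0]-B[1])[::-1]))))
top=cal('top')
for X in [L0,L1,R0,R1]: print(((proj('top',[*X,.042],top)-[310,95]+.5)*6-.5).round(0))
E
```

```text
[ 0.6468072  -0.08297108] [ 0.67712843 -0.04120349] [ 0.63477186 -0.00875392] [ 0.67673331 -0.03876792] len 0.05161306727513086 0.05159073389891138 mouth 0.07518668269917017
angle 89.59740159253256 bis 9.223478850608997
apex [ 0.67815718 -0.03978639] seat from apex [ 0.634884   -0.04681331] mouth mid [ 0.64078953 -0.0458625 ] seat from mouth [ 0.63506452 -0.04679216]
bolts [ 0.70112837 -0.06676384] [ 0.69130436 -0.00622039] [ 0.78675074 -0.05282153] [0.77704317 0.00695158] centre [ 0.73905666 -0.02971355] dir 8.991303478192988
[324. 382.]
[220. 312.]
[142. 412.]
[214. 313.]
```

```bash
python3 - <<'E'
from h import *
rows([.6034,-.0528,.0775],99.2)
E
```

```text
heading 99.25666838194115 turn deg -0.05666838194115087
pos [ 0.7679 -0.032   0.2577] rows [np.float64(-0.3312), np.float64(0.3606), np.float64(0.0122), np.float64(0.0003)]
```

```bash
python3 -m creep '[[0.4,-0.07,0,0.012,0],[0.4,-0.14,0,0.012,0],[0.4,-0.21,0.02,0.012,0],[0.4,-0.27,0.05,0.012,0],[0.4,-0.31,0.1,0.012,0],[0.4,-0.33,0.16,0.012,0],[0.4,-0.33,0.21,0.012,0],[0.4,-0.33,0.26,0.012,0],[0.4,-0.33,0.3,0.012,0],[0.4,-0.33,0.31,0.012,0],[0.4,-0.33,0.31,0.012,0],[0.4,-0.33,0.31,0.012,0]]'; python3 - <<'E'
from h import *
rows([.6034,-.0528,.0775],99.2)
cv2.imwrite('pics/w6.png',imaging.grab_frame('wrist'))
cv2.imwrite('pics/s6.png',imaging.grab_frame('side'))
E
```

```text
time_s: 7.92
ee_pos: [0.6059, -0.0515, 0.1034]
eef_rot: [0.705, 0.058, -0.057, -0.705]
ft_force: [0.1, -0.7, -4.2]
grip_width: 0.0611
heading 99.3628230934742 turn deg -0.1628230934742021
pos [ 0.6059 -0.0515  0.1034] rows [np.float64(-0.0054), np.float64(0.0518), np.float64(-0.0018), np.float64(0.0009)]
```

View pics/s6.png

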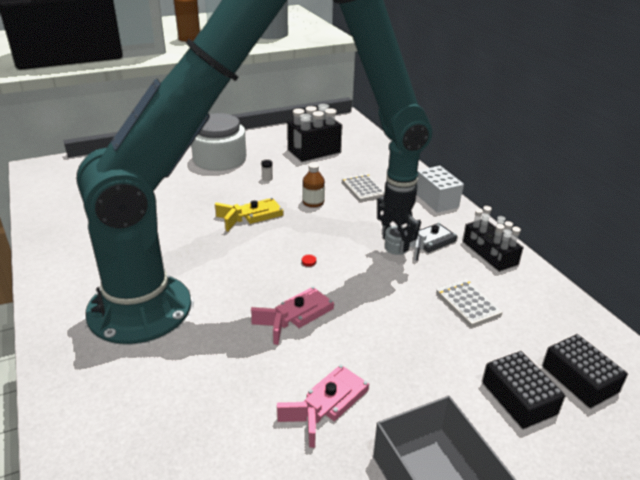

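```bash
python3 -m creep '[[0.4,-0.005,0.01,-0.002,0],[0.4,-0.005,0.02,-0.002,0],[0.4,-0.005,0.03,-0.002,0],[0.4,-0.005,0.04,-0.002,0],[0.4,-0.005,0.046,-0.002,0],[0.4,-0.005,0.046,-0.002,0],[0.4,-0.005,0.046,-0.002,0]]'; python3 - <<'E'
from h import *
rows([.6034,-.0528,.0775],99.2)
E
```

```text
time_s: 8.6
ee_pos: [0.6026, -0.0524, 0.079]
eef_rot: [-0.705, -0.058, 0.058, 0.705]
ft_force: [0.8, -0.3, -3.8]
grip_width: 0.0612
heading 99.39996162808993 turn deg -0.19996162808992324
pos [ 0.6026 -0.0524  0.079 ] rows [np.float64(0.0014), np.float64(0.003), np.float64(-0.0011), np.float64(0.0011)]
```

```bash
for i in 1 2 3; do python3 -m creep '[[0.4,0,0.001,0,0],[0.4,0,0.001,0,0],[0.4,0,0.001,0,0]]' | egrep 'pos|force'; done
```

```text
ee_pos: [0.603, -0.0524, 0.0791]
ft_force: [0.7, 0.4, -4.2]
ee_pos: [0.6028, -0.0525, 0.0785]
ft_force: [-0.1, -1.1, -3.6]
ee_pos: [0.6028, -0.0525, 0.0779]
ft_force: [-0.2, -0.0, -4.2]
```

```bash
for i in 1 2 3; do python3 -m creep '[[0.4,0,0.001,0,0],[0.4,0,0.001,0,0],[0.4,0,0.001,0,0]]' | egrep 'pos|force'; done
```

```text
ee_pos: [0.6029, -0.0524, 0.0776]
ft_force: [0.0, -0.3, -1.2]
ee_pos: [0.6028, -0.0525, 0.0776]
ft_force: [-1.3, -0.0, 5.3]
ee_pos: [0.6029, -0.0525, 0.0776]
ft_force: [-2.6, -0.2, 10.6]
```

```bash
python3 -m creep '[[0.4,0,-0.0018,0,0],[0.4,0,-0.0018,0,0],[0.4,0,-0.0018,0,0]]' | egrep 'pos|force'; python3 -m creep '[[0.4,0.004,0,0,0],[0.4,0.008,0,0,0],[0.4,0.012,0,0,0],[0.4,0.016,0,0,0],[0.4,0.02,0,0,0],[0.4,0.024,0,0,0],[0.4,0.028,0,0,0],[0.4,0.03,0,0,0],[0.4,0.03,0,0,0]]'| egrep 'pos|force'; python3 - <<'E'
from h import *
o=r.get_obs();print(o['ft_force'],o['ee_pos'],o['wrist_torque'])
cv2.imwrite('pics/t7.png',imaging.grab_frame('top'))
cv2.imwrite('pics/s7.png',imaging.grab_frame('side')[170:290,340:500])
cv2.imwrite('pics/t7z.png',cv2.resize(cv2.imread('pics/t7.png')[90:200,290:410],None,fx=5,fy=5))
cv2.imwrite('pics/s7.png',cv2.resize(cv2.imread('pics/s7.png'),None,fx=4.5,fy=4.5))
E
```

```text
ee_pos: [0.6029, -0.0525, 0.0776]
ft_force: [-0.8, 0.6, 5.0]
ee_pos: [0.6155, -0.0509, 0.0776]
ft_force: [-6.0, -1.8, 9.4]
[-6.00004907 -1.82983828  9.40147497] [ 0.61545282 -0.0509127   0.07762709] [-0.05938207  1.01536769  0.07046535]
```

View pics/s7.png

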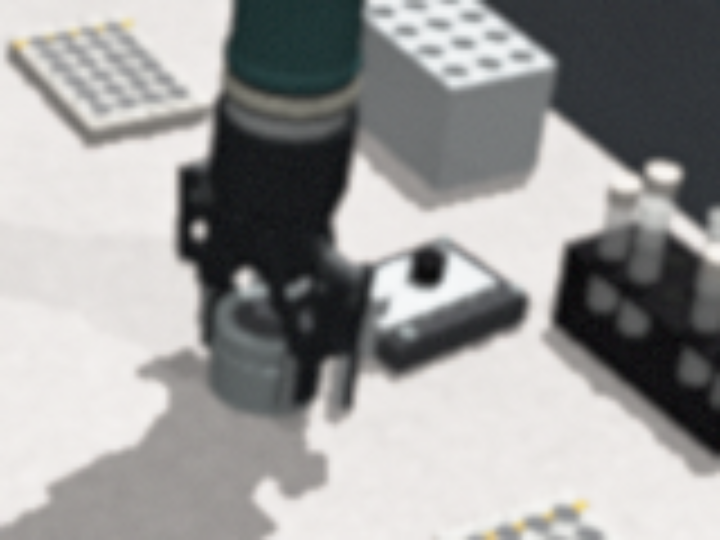

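View pics/t7z.png

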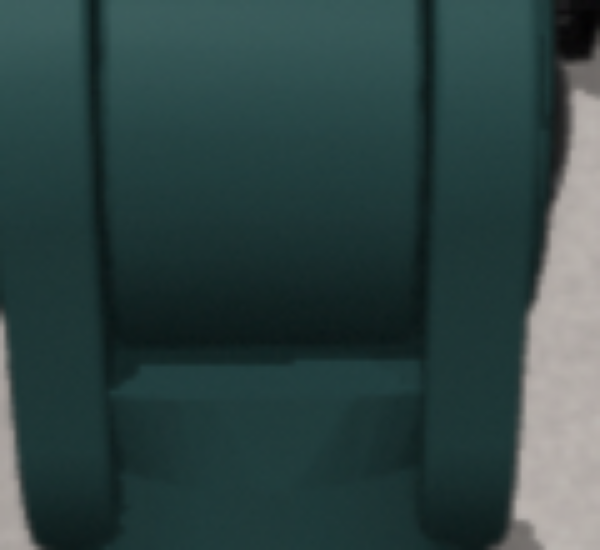

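```bash
for i in 1 2 3; do python3 -m creep '[[0.4,0,-0.001,0,0],[0.4,0,-0.001,0,0],[0.4,0,-0.001,0,0]]' | egrep 'pos|force'; done
```

```text
ee_pos: [0.6168, -0.0505, 0.0776]
ft_force: [-4.2, -1.8, 2.4]
ee_pos: [0.6183, -0.0494, 0.0778]
ft_force: [0.2, 0.3, -3.3]
ee_pos: [0.6178, -0.0498, 0.0786]
ft_force: [-0.3, 0.1, -3.6]
```

```bash
python3 -m creep '[[0.4,0,0.0014,0,0],[0.4,0,0.0014,0,0],[0.4,0,0.0014,0,0]]' | egrep 'pos|force';  python3 -m creep '[[0.4,0.002,0,0,0],[0.4,0.004,0,0,0],[0.4,0.006,0,0,0],[0.4,0.006,0,0,0]]'| egrep 'pos|force'
```

```text
ee_pos: [0.6176, -0.05, 0.078]
ft_force: [-0.6, -0.2, -3.7]
ee_pos: [0.621, -0.0494, 0.0782]
ft_force: [0.6, 0.0, -3.7]
```

```bash
for i in 1 2 3 4 ; do python3 -m creep '[[0.4,0.002,0,0,0],[0.4,0.002,0,0,0],[0.4,0.002,0,0,0]]' | egrep 'pos|force'; done
```

```text
ee_pos: [0.6216, -0.0493, 0.0781]
ft_force: [0.9, -0.7, -3.2]
ee_pos: [0.6226, -0.0492, 0.0781]
ft_force: [0.8, 1.0, -3.6]
ee_pos: [0.6236, -0.049, 0.0781]
ft_force: [-0.1, -0.1, -3.5]
ee_pos: [0.6246, -0.0488, 0.0781]
ft_force: [0.0, -0.5, -3.2]
```

```bash
for i in 1 2 3 ; do python3 -m creep '[[0.4,0.002,0,0,0],[0.4,0.002,0,0,0],[0.4,0.002,0,0,0]]' | egrep 'pos|force'; done; python3 - <<'E'
from h import *
cv2.imwrite('pics/w8.png',imaging.grab_frame('wrist'))
E
```

```text
ee_pos: [0.6256, -0.0487, 0.0781]
ft_force: [0.9, -0.0, -3.9]
ee_pos: [0.6266, -0.0485, 0.0781]
ft_force: [0.6, 0.1, -2.8]
ee_pos: [0.6271, -0.0483, 0.078]
ft_force: [-0.7, 0.0, -3.7]
```

View pics/w8.png

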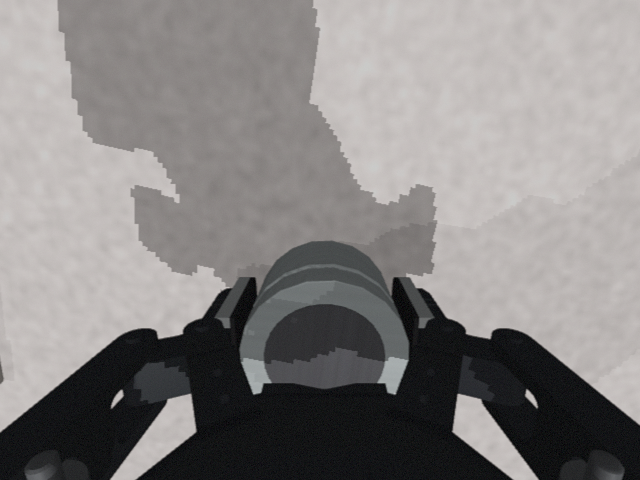

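```bash
for i in 1 2 3 ; do python3 -m creep '[[0.4,0.001,0,0,0],[0.4,0.001,0,0,0],[0.4,0.001,0,0,0]]' | egrep 'pos|force'; done
```

```text
ee_pos: [0.6271, -0.0483, 0.078]
ft_force: [-2.5, 0.5, -2.4]
ee_pos: [0.6272, -0.0483, 0.0779]
ft_force: [-5.1, 0.6, -1.0]
ee_pos: [0.6273, -0.0482, 0.0779]
ft_force: [-5.1, 0.1, -0.7]
```

```bash
for i in 1 2 ; do python3 -m creep '[[0.4,0,0,0.002,0],[0.4,0,0,0.002,0]]' | egrep 'pos|force'; done; for i in 1 2 3 4 ; do python3 -m creep '[[0.4,0,0,-0.002,0],[0.4,0,0,-0.002,0]]' | egrep 'pos|force'; done
```

```text
ee_pos: [0.6273, -0.0482, 0.0779]
ft_force: [-4.9, -2.0, -0.8]
ee_pos: [0.6272, -0.0481, 0.0779]
ft_force: [-5.0, -1.9, -1.1]
ee_pos: [0.6273, -0.0482, 0.0779]
ft_force: [-5.9, -0.9, -0.9]
ee_pos: [0.6273, -0.0483, 0.0778]
ft_force: [-5.3, 0.4, -1.0]
ee_pos: [0.6273, -0.0483, 0.0778]
ft_force: [-6.6, 1.7, -0.7]
ee_pos: [0.6273, -0.0485, 0.0777]
ft_force: [-5.5, 3.0, -1.2]
```

```bash
python3 -m creep '[[0.4,0.002,0,0.004,0],[0.4,0.002,0,0.004,0],[0.4,0.002,0,0.004,0]]' | egrep 'pos|force'; python3 -m creep '[[0.4,0,0,0.004,0],[0.4,0,0,0.008,0],[0.4,0,0,0.008,0]]' | egrep 'pos|force';  python3 -m creep '[[0.4,0,0,-0.004,0],[0.4,0,0,-0.008,0],[0.4,0,0,-0.008,0]]' | egrep 'pos|force'; python3 -m creep '[[0.4,0,0,-0.004,0],[0.4,0,0,-0.008,0],[0.4,0,0,-0.008,0]]' | egrep 'pos|force'; python3 -m creep '[[0.4,0,0,0.004,0],[0.4,0,0,0.008,0],[0.4,0,0,0.008,0]]' | egrep 'pos|force'
```

```text
ee_pos: [0.6274, -0.0482, 0.0777]
ft_force: [-6.3, -0.5, -0.3]
ee_pos: [0.6272, -0.0479, 0.0778]
ft_force: [-5.7, -6.2, -1.2]
ee_pos: [0.6274, -0.0483, 0.0777]
ft_force: [-6.9, -0.1, -0.6]
ee_pos: [0.6274, -0.0487, 0.0777]
ft_force: [-8.8, 5.5, 3.0]
ee_pos: [0.6274, -0.0482, 0.0777]
ft_force: [-7.3, -0.4, 0.5]
```

```bash
python3 -m creep '[[0.4,-0.001,0,0,0],[0.4,-0.001,0,0,0],[0.4,-0.001,0,0,0]]' | egrep 'pos|force'; python3 -m creep '[[0.8,0,0,0,0],[1,0,0,0,0],[1,0,0,0,0],[1,0,0,0,0],[1,0,0,0,0],[1,0,0,0,0]]'; python3 - <<'E'
from h import *
cv2.imwrite('pics/w9.png',imaging.grab_frame('wrist'))
E
```

```text
ee_pos: [0.6274, -0.0482, 0.0777]
ft_force: [-6.1, -0.2, -1.2]
time_s: 18.08
ee_pos: [0.6311, -0.0481, 0.0788]
eef_rot: [0.705, 0.059, -0.057, -0.705]
ft_force: [-0.2, -0.7, 0.2]
grip_width: 0.0854
```

View pics/w9.png

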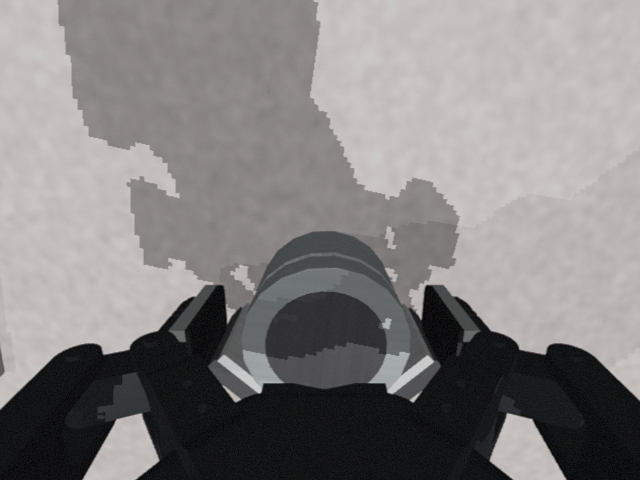

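The canister is released and sits symmetrically between the V arms: rim spans 242–412, and the arm ends show at (240,375) and (412,375). I'll lift and check from beyond.

```bash
python3 -m creep '[[1,-0.006,-0.03,0,0],[1,-0.006,-0.08,0,0],[1,-0.006,-0.15,0,0],[1,-0.006,-0.23,0,0],[1,0.05,-0.31,0,0],[1,0.12,-0.36,0,0],[1,0.19,-0.36,0,0],[1,0.25,-0.36,0,0],[1,0.28,-0.36,0,0],[1,0.29,-0.36,0,0],[1,0.29,-0.36,0,0],[1,0.29,-0.36,0,0]]';python3 -m creep '[[1,0,0,0,0],[1,0,0,0,0],[1,0,0,0,0]]'|grep pos; python3 - <<'E'
from h import *
np.savez('w10.npz',*cal('wrist')); g=imaging.grab_frame('wrist'); cv2.imwrite('pics/w10.png',g)
cv2.imwrite('pics/w10z.png',cv2.resize(g[20:150,240:420],None,fx=4,fy=4,interpolation=cv2.INTER_CUBIC))
E
```

```text
time_s: 19.13
ee_pos: [0.7713, -0.0248, 0.2574]
eef_rot: [0.705, 0.057, -0.059, -0.705]
ft_force: [-0.2, -0.8, -1.4]
grip_width: 0.0853
ee_pos: [0.7715, -0.0249, 0.2582]
```

View pics/w10.png

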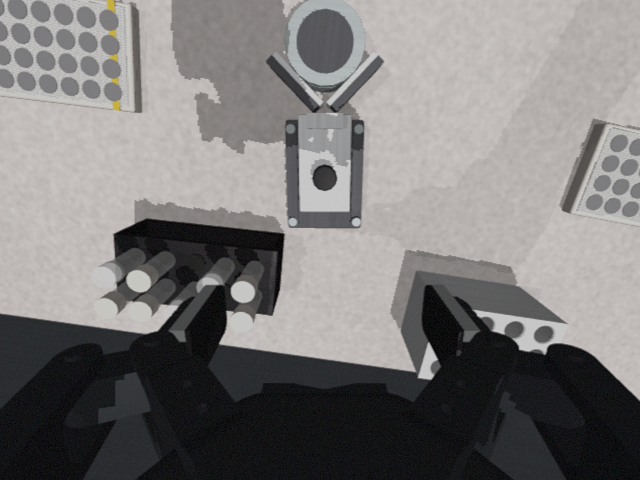

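View pics/w10z.png

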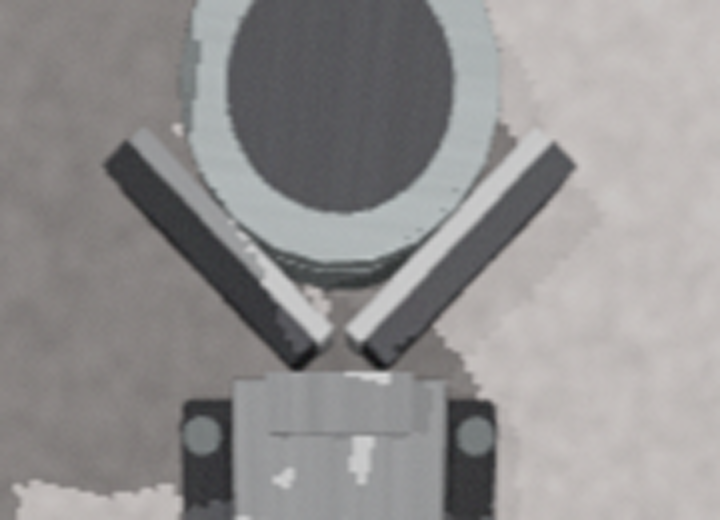

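```bash
cat > m.py <<'E'
from h import *
def meas(c,f,pts,g,roi):
    L0,L1,R0,R1=[ray('wrist',f(*p),.042,c)[:2] for p in pts]
    dl=(L1-L0)/np.linalg.norm(L1-L0); dr=(R1-R0)/np.linalg.norm(R1-R0)
    s=np.linalg.solve(np.c_[dl,-dr],R0-L0); ap=L0+s[0]*dl; b=(dl+dr)/np.linalg.norm(dl+dr); seat=ap-.04384*b
    print('mouth',np.linalg.norm(L0-R0),'ang',np.degrees(np.arccos(dl@dr)),'seat',seat,'bis',np.degrees(np.arctan2(b[1],b[0])))
    x0,x1,y0,y1=roi; gray=cv2.medianBlur(cv2.cvtColor(g,cv2.COLOR_BGR2GRAY),3)[y0:y1,x0:x1]
    cn,_=cv2.findContours((gray<115).astype(np.uint8),cv2.RETR_EXTERNAL,cv2.CHAIN_APPROX_NONE)
    k=max(cn,key=cv2.contourArea); e=cv2.fitEllipse(k); p=(e[0][0]+x0,e[0][1]+y0)
    can=ray('wrist',p,.045,c)[:2]; d=can-seat
    print('disc',p,e[1],'can',can,'dx',d@b*1e3,'dlat',d@np.array([-b[1],b[0]])*1e3)
    for n,(q,dd) in dict(L=(L0,dl),R=(R0,dr)).items(): print(n,'axis to face mm',abs(np.cross(dd,can-q))*1e3)
E
python3 -W ignore - <<'E'
from m import *
z=np.load('w10.npz'); c=(z['arr_0'],z['arr_1'],z['arr_2'])
meas(c,lambda x,y:(240+(x+.5)/4-.5,20+(y+.5)/4-.5),[(145,128),(332,332),(538,127),(348,332)],cv2.imread('pics/w10.png'),(294,356,5,76))
rows([.8,-.02,.2],99.2)
E
```

```text
mouth 0.07625592219624276 ang 88.99261130327051 seat [ 0.63580221 -0.04648832] bis 9.202126922746766
disc (324.54257011413574, 40.68356704711914) (55.456298828125, 62.94729232788086) can [ 0.63412918 -0.04696125] dx -1.72712434855125 dlat -0.19929641414536173
L axis to face mm 31.79416667107153
R axis to face mm 32.07848119813651
heading 99.364334760011 turn deg -0.1643347600110019
pos [ 0.7718 -0.0248  0.2583] rows [np.float64(0.0573), np.float64(0.1166), np.float64(0.0002), np.float64(0.0009)]
```

```bash
python3 -m creep '[[1,-0.06,0.05,0,0],[1,-0.12,0.1,0,0],[1,-0.12,0.13,0,0],[1,-0.12,0.13,0,0],[1,-0.12,0.13,0,0],[1,-0.12,0.13,0,0]]'|grep pos; python3 - <<'E'
from h import *
np.savez('w11.npz',*cal('wrist')); g=imaging.grab_frame('wrist'); cv2.imwrite('pics/w11.png',g)
E
```

```text
ee_pos: [0.7154, -0.0339, 0.1948]
```

View pics/w11.png

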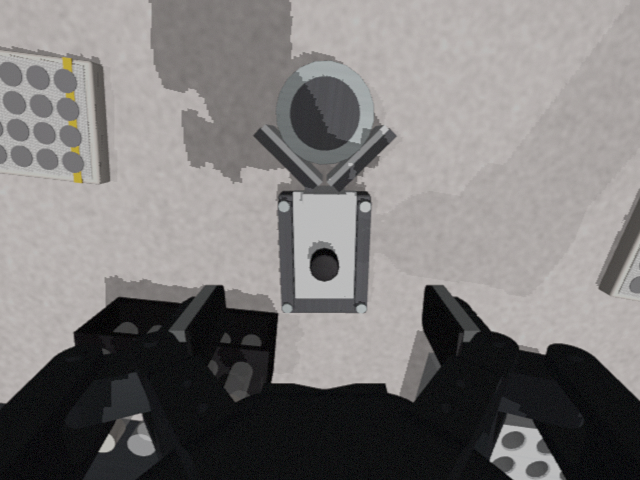

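```bash
python3 - <<'E'
from h import *
g=cv2.imread('pics/w11.png')
cv2.imwrite('pics/w11z.png',cv2.resize(g[55:200,245:405],None,fx=4,fy=4,interpolation=cv2.INTER_CUBIC))
E
```

```text
(no output)
```

View pics/w11z.png

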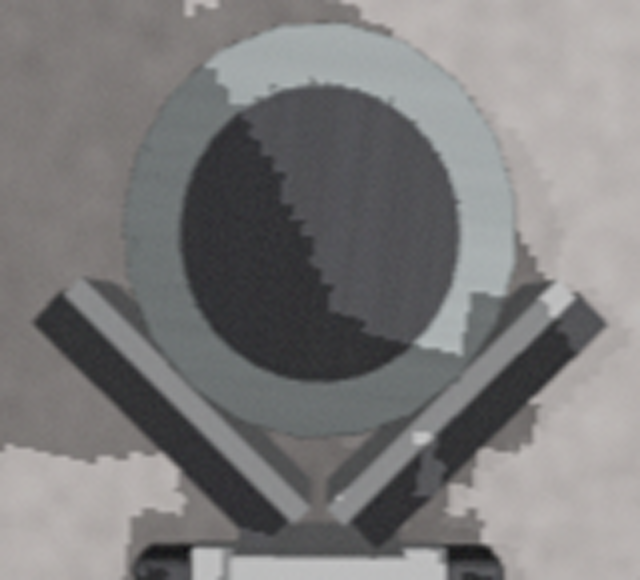

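```bash
python3 -W ignore - <<'E'
from m import *
z=np.load('w11.npz'); c=(z['arr_0'],z['arr_1'],z['arr_2'])
f=lambda x,y:(245+(x+.5)/4-.5,55+(y+.5)/4-.5)
pts=[(88,278),(310,507),(552,280),(328,502)]
meas(c,f,pts,cv2.imread('pics/w11.png'),(288,362,74,152))
P=np.array([ray('wrist',f(*p),.045,c)[:2] for p in [(127,228),(515,228),(321,22),(321,437)]])
print(P, P[:2].mean(0),P[2:].mean(0), np.linalg.norm(P[0]-P[1]),np.linalg.norm(P[2]-P[3]))
E
```

```text
mouth 0.07397386483882269 ang 89.36471668522637 seat [ 0.63418929 -0.04705054] bis 8.823750771414181
disc (323.4895248413086, 117.70392608642578) (77.65843963623047, 81.2053451538086) can [ 0.63678996 -0.04719997] dx 2.5469624427386113 dlat -0.5465953516513228
L axis to face mm 28.647627111936295
R axis to face mm 29.424903213726076
[[ 0.63804412 -0.07672605]
 [ 0.62817761 -0.01714082]
 [ 0.60446982 -0.05169971]
 [ 0.66469061 -0.04167809]] [ 0.63311087 -0.04693344] [ 0.63458021 -0.0466889 ] 0.060396588277842646 0.06104897316907466
```

The rim's centre agrees with the seat within about 1 mm, and the V-block is where it was. As a check and a final seating, I'll nudge gently from behind with shut fingers.

```bash
python3 - <<'E'
from h import *
rows([.576,-.0565,.085],99.2)
E
python3 -m creep '[[0,-0.07,0,0,0],[0,-0.14,0,0,0],[0,-0.21,0,0,0],[0,-0.27,0,0,0],[0,-0.28,0,0,0],[0,-0.28,0,0,0]]'|egrep 'pos|wid';python3 -m creep '[[0,0,0,0,0],[0,0,0,0,0],[0,0,0,0,0]]'|egrep 'pos|wid'; python3 - <<'E'
from h import *
rows([.576,-.0565,.085],99.2)
E
```

```text
heading 99.42160497462287 turn deg -0.22160497462286344
pos [ 0.7157 -0.0338  0.1952] rows [np.float64(-0.2842), np.float64(0.2189), np.float64(0.0011), np.float64(0.0012)]
ee_pos: [0.5746, -0.0577, 0.1945]
grip_width: 0.0123
ee_pos: [0.5777, -0.0565, 0.1937]
grip_width: 0.0001
heading 99.45259504384322 turn deg -0.25259504384321474
pos [ 0.5777 -0.0565  0.1937] rows [np.float64(-0.0042), np.float64(0.2174), np.float64(0.0006), np.float64(0.0014)]
```

```bash
python3 -m creep '[[0,-0.004,0.06,0,0],[0,-0.004,0.12,0,0],[0,-0.004,0.18,0,0],[0,-0.004,0.215,0,0],[0,-0.004,0.215,0,0],[0,-0.004,0.215,0,0]]'|egrep 'pos|for';python3 -m creep '[[0,0.005,0,0,0],[0,0.01,0,0,0],[0,0.015,0,0,0],[0,0.02,0,0,0],[0,0.02,0,0,0],[0,0.02,0,0,0]]'|egrep 'pos|for'; for i in 1 2 3 4; do python3 -m creep '[[0,0.002,0,0,0],[0,0.002,0,0,0]]' | egrep 'pos|force'; done; python3 - <<'E'
from h import *
rows([.596,-.0535,.085],99.2)
E
```

```text
ee_pos: [0.5738, -0.0571, 0.0847]
ft_force: [-0.2, 1.3, -0.2]
ee_pos: [0.5836, -0.0556, 0.0862]
ft_force: [-0.5, -0.4, 0.3]
ee_pos: [0.5841, -0.0555, 0.0857]
ft_force: [0.5, -0.4, -0.2]
ee_pos: [0.5852, -0.0554, 0.0856]
ft_force: [0.8, 0.4, -0.4]
ee_pos: [0.5862, -0.0552, 0.0856]
ft_force: [-0.4, 0.1, 0.7]
ee_pos: [0.5872, -0.055, 0.0856]
ft_force: [-0.7, -0.1, 0.2]
heading 99.39752498405323 turn deg -0.19752498405323138
pos [ 0.5872 -0.055   0.0856] rows [np.float64(0.0178), np.float64(0.0012), np.float64(0.0), np.float64(0.0011)]
```

```bash
for i in 1 2 3 4; do python3 -m creep '[[0,0.002,0,0,0],[0,0.002,0,0,0]]' | egrep 'pos|force'; done
```

```text
ee_pos: [0.5882, -0.0548, 0.0856]
ft_force: [-0.2, 0.1, -0.0]
ee_pos: [0.5892, -0.0546, 0.0856]
ft_force: [0.5, -0.4, -0.0]
ee_pos: [0.5902, -0.0545, 0.0856]
ft_force: [-0.6, -0.2, 0.1]
ee_pos: [0.5912, -0.0543, 0.0857]
ft_force: [-0.6, -0.3, -0.0]
```

```bash
for i in 1 2 3 4; do python3 -m creep '[[0,0.001,0,0,0],[0,0.001,0,0,0]]' | egrep 'pos|force'; done
```

```text
ee_pos: [0.5916, -0.0543, 0.0856]
ft_force: [-0.8, 0.7, -0.0]
ee_pos: [0.5921, -0.0542, 0.0856]
ft_force: [-0.1, -0.2, 0.6]
ee_pos: [0.5926, -0.0541, 0.0856]
ft_force: [-0.2, -0.3, 0.7]
ee_pos: [0.5929, -0.054, 0.0856]
ft_force: [0.4, 0.2, 0.6]
```

```bash
for i in 1 2 3 4; do python3 -m creep '[[0,0.001,0,0,0],[0,0.001,0,0,0],[0,0.001,0,0,0]]' | egrep 'pos|force'; done
```

```text
ee_pos: [0.593, -0.0541, 0.0855]
ft_force: [-1.4, 0.0, 0.9]
ee_pos: [0.593, -0.0541, 0.0855]
ft_force: [-2.2, -1.4, 1.9]
ee_pos: [0.5933, -0.054, 0.0855]
ft_force: [-4.3, -0.8, 3.1]
ee_pos: [0.5933, -0.054, 0.0854]
ft_force: [-4.9, -0.2, 3.7]
```

```bash
for i in 1 2; do python3 -m creep '[[0,0.001,0,0,0],[0,0.001,0,0,0],[0,0.001,0,0,0]]' | egrep 'pos|force'; done; python3 -m creep '[[0,0,0,0.004,0],[0,0,0,0.006,0],[0,0,0,0.006,0],[0,0,0,0.006,0]]' | egrep 'pos|force'; python3 -m creep '[[0,0,0,-0.006,0],[0,0,0,-0.012,0],[0,0,0,-0.012,0],[0,0,0,-0.012,0]]' | egrep 'pos|force'; python3 -m creep '[[0,0,0,0.006,0],[0,0,0,0.006,0],[0,0,0,0.006,0]]' | egrep 'pos|force'
```

```text
ee_pos: [0.5934, -0.054, 0.0854]
ft_force: [-4.8, -1.6, 3.9]
ee_pos: [0.5934, -0.054, 0.0853]
ft_force: [-6.7, -0.5, 3.8]
ee_pos: [0.5931, -0.0527, 0.0851]
ft_force: [-6.0, -3.9, 2.0]
ee_pos: [0.5935, -0.0558, 0.0847]
ft_force: [-5.8, 0.8, 1.2]
ee_pos: [0.5936, -0.0546, 0.0848]
ft_force: [-5.7, -3.1, -0.2]
```

Firm and symmetric, with no advance beyond 0.4 mm. Next I back off straight, lift and look once more.

```bash
python3 -m creep '[[0,-0.01,0,0,0],[0,-0.03,0,0,0],[0,-0.06,-0.02,0,0],[0,-0.06,-0.08,0,0],[0,-0.06,-0.15,0,0],[0,-0.06,-0.22,0,0],[0,0.02,-0.23,0,0],[0,0.09,-0.23,0,0],[0,0.16,-0.23,0,0],[0,0.22,-0.23,0,0],[0,0.25,-0.23,0,0],[0,0.25,-0.23,0,0]]'|egrep 'pos|for'; python3 -m creep '[[0,0,0,0,0],[0,0,0,0,0],[0,0,0,0,0]]'|egrep 'time|pos|for'; python3 - <<'E'
from h import *
np.savez('w12.npz',*cal('wrist')); g=imaging.grab_frame('wrist'); cv2.imwrite('pics/w12.png',g)
cv2.imwrite('pics/w12z.png',cv2.resize(g[55:215,235:415],None,fx=3.7,fy=3.7,interpolation=cv2.INTER_CUBIC))
cv2.imwrite('pics/s12.png',imaging.grab_frame('side'))
E
```

```text
ee_pos: [0.724, -0.031, 0.2013]
ft_force: [0.2, -0.5, 0.2]
time_s: 27.4
ee_pos: [0.7177, -0.0338, 0.2004]
ft_force: [-0.1, 0.5, -0.3]
```

View pics/w12z.png

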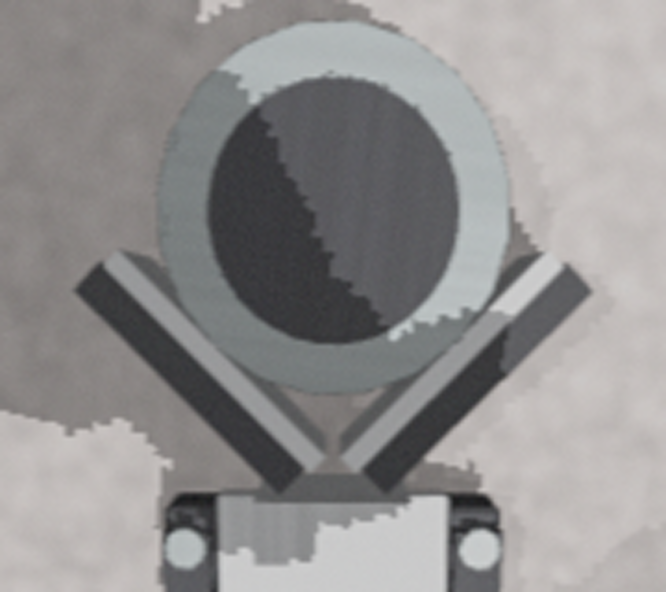

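View pics/s12.png

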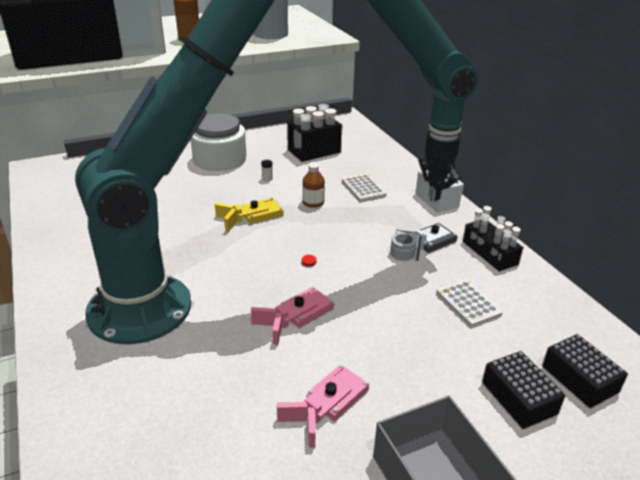

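The canister touches both faces symmetrically and stands upright. The bystanders look unmoved, so I'm handing in.

```bash
python3 - <<'E'
from h import *
print(r.finish_job())
E
```

```text
the job is handed in; nothing more can be done
None
```

The canister stands upright and released in the V-nest, and the job was handed in at about 27.5 s. No verdict was reported.

**What I did**
- I gripped it 8 mm behind its diameter so the fingers cleared the V's tips, and carried it to the mouth.
- I felt it in with about 5–7 N along the V, and up to about 8.8 N while rocking.
- I rocked it by a commanded 4 mm to each side. It resisted evenly, about ±6 N for 0.4 mm of movement, which points to contact with both faces.
- I then let go, nudged it from behind with shut fingers at about 6 N with a small rock, and backed off. It advanced no more than about 0.4 mm.

**Last checks**
- **Seating:** the close wrist picture taken before the nudge put the rim's centre within about 1 mm of the seat. The final picture, judged by eye only, shows it touching both faces symmetrically.
- **V-block:** its measured seat stayed between 0.634 and 0.636 m in x, so no movement showed beyond the scatter of the measurement.
- **Bystanders:** none looks moved in the final side picture; I did not measure them.

**Where the measurements disagreed**
- The farther wrist view gave 1.7 mm short of the seat, against about 1 mm in the closer one.
- One automatic fit to the canister's dark lid disc caught the wrong outline. I discarded it and used rim points read off by hand.
- The top and wrist cameras differed by 2–4 mm on the nest's position, so I relied on feel for the last few millimetres.

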